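Close the twist-lock nesting canister round the smaller one

TASK

The salt shaker was left in the base of the nesting canister: take it out and stand it upright on the worktop, well clear of the base. Then stand the shorter of the two small lidded canisters upright in the base, lower the large hollow cover over it until it sits on the base's foot, and twist the cover clockwise (seen from above) until it comes to its stop and is locked, its bar handle in line with the base's two ridges. Let go of everything, and leave the other things standing where they are.

Things in the scene. Friction and masses are not known exactly. Their poses are not given: they have to be found in the camera images.
- base: Aluminium base of the nesting canister, fixed to the worktop. Origin: centre of its underside, z up. Round foot 120 mm in diameter, flat top at z = 10 mm. On it an open round cup, outside diameter 70 mm, inside 62 mm, floor at z = 12 mm, rim at z = 36 mm (outer edge tapered to 66 mm). Two small dark ridges on the foot's edge mark its +x and -x; a half turn leaves it the same.
- base_lugs (a point): Point on the base's axis 23.5 mm up, same axes. Two lugs stick out of the cup here (z 20 to 27 mm above the underside) to a radius of 43 mm, centred on +x and -x, 44 degrees wide. A stop block (same radius, down to the foot) stands 26 to 35 degrees clockwise, seen from above, of each lug's middle.
- cover_grip (a point): Large loose aluminium cover, a round shell open below: 102 mm outside diameter, 94 mm inside, 87 mm tall, ceiling 82 mm above its lower edge; wooden bar handle on top (64 mm long, 16 mm wide, 30 mm high; 117 mm overall). About 0.22 kg. Stands open end down. This point: in the bar, on the axis, 106 mm above the lower edge; x along the bar, z up; a half turn leaves it the same.
- cover_rim (a point): Centre of the cover's lower edge, 106 mm below cover_grip, same axes; 10 mm above the base's origin when seated. Two inward lugs here, 6 mm high, 44 degrees wide, under the bar's ends, to 38.5 mm radius. It goes down with the bar 50 to 115 degrees anticlockwise of the base's x (best 80), 2.5 mm loose all round, then turns clockwise under the base's lugs to the stops: bar along base x.
- short_canister_mid (a point): The shorter of two small round canisters (aluminium body, wooden lid that does not come off): 48 mm in diameter at the lid, 47 mm below, 66 mm tall, 0.14 kg, loose, standing upright. This point: its centre, 33 mm above its underside. Standing in the base it is at 45 mm above the base's origin.
- tall_canister_mid (a point): The taller canister of the same make and diameter, 100 mm tall, loose, standing upright; too tall for the cover to close. This point: its centre, 50 mm above its underside. To be left alone.
- shaker_mid (a point): Salt shaker of clear glass with a grey top, 44 mm in diameter up to 66 mm, then narrowing to 34 mm in diameter at the top, 90 mm tall, 0.1 kg, loose; at the start it stands upright in the base's cup. This point: its centre, 45 mm above its underside.
- spice_jar_mid (a point): Spice jar with a red cap, 45 mm in diameter, 106 mm tall, loose, upright; this point is its centre, 53 mm up. To be left alone.
- oil_bottle_mid (a point): Tall slim sauce bottle with a yellow cap, 58 mm in diameter, 208 mm tall, loose, upright, at the far side of the work; this point is its centre, 104 mm up. To be left alone. Other household clutter (mug, candle, tub) stands along the far edge, beyond about x = 0.57 m.
Things that resemble listed ones, but are neither listed nor needed, are in the scene too. What is shaped like the part that bears short_canister_mid but green or purple is not meant.

How it is judged:
By the outcome, as a careful person would: the job done as asked, in the order asked, and still so for the second after the job is handed in, with the robot touching nothing.
It also fails if it takes over 70 s, if anything falls off the work surface, if the arm or the gripper's body presses on something with over 40 N, if the wrist force passes 120 N, or if a joint passes its speed limit or range.

ROBOT

A 7-joint arm with a two-finger parallel gripper is mounted at the origin on the work surface; the furniture and walls round the work are solid. World frame = base frame: x ahead of the robot, y to its left, z up, the work surface at z = 0. Lengths are in m, angles in degrees, forces in N, time in s.
With the tool pointing down it reaches from about 0.4 to 0.875 m from the base axis. Payload 6.5 kg.
Tool frame: the origin (TCP) lies between the finger pads; the fingertips stand 8 mm ahead of it and the grasp point (between the pads) lies 11 mm behind it; z points along the fingers, y is the line along which they close (so a half turn about z gives the same grasp; the last joint's range is limited). The gripper opens to 88 mm and grips with 3 to 60 N. Pads are 18 mm wide; open, the fingers measure 123 mm over their backs; the gripper's body (75 mm by 187 mm) begins 45 mm behind the grasp point.
Start: joints at [70.233, 30.733, -0.252, 88.115, 0.149, 61.152, -4.079], TCP at [0.179, -0.625, 0.247] pointing down, gripper open.
Joint ranges: [-154.64, 154.64], [-21.42, 123.67], [-72.66, 72.17], [13.99, 137.28], [-74.86, 254.86], [10.95, 109.41], [-158.01, 158.01]. Speed limits (degrees/s): [136.94, 136.94, 180, 180, 180, 180, 180].

INTERFACE

Orientations are given as a 3x3 rotation matrix whose columns are the frame's x, y, z axes.
In Python, from plant import get_obs, vision, ticket gives the robot as it stands.
- The arm moves only by the tool drive_tool, never from a script. Its argument "targets" is a list of rows, each a list of 2 entries, a list of its own where there are three numbers: the shift along the world's x, y, z in m, then the turn about the world's z in rad. A call has 1 to 12 rows; each row is the pose to reach, as a shift and turn from the pose commanded when the call began; what a row does not reach only later rows make up. A row lasts 1/10 s, in which the tool goes at most 50 mm and 8.59 degrees, less where a joint would pass 70% of its speed; a pose out of reach is approached as far as the arm can. A call with a gripper value outside its range is refused whole. "fingers" is the finger opening in m, from 0 to 0.0881, set as the call begins (left out, the last holds). The fingers move at their own pace and stop on an object; "force" is the grip in N (left out, the last holds). Time passes only in rows, so rows that repeat a pose let the fingers close. It gives the time, the measured TCP pose, the force, the opening and the grip force at its end, in the units of the state.
- get_obs(): the state, without advancing time (a new reading comes with each control period).
- vision.snapshot(name): name is "side" or "top"; returns (picture, depth): 384x512x3 uint8, blue, green, red; 384x512 float32, m along the optical axis (not along the pixel's ray), 0 where there is no reading.
- vision.get_calibration(name): a dict with "intrinsics" (3x3 intrinsics, pixels), "k1" (the pictures are not rectified: a ray, as slopes to the right and down, at radius r is drawn at 1 + k1 r^2 times it, then the intrinsics apply), "T" (4x4, takes a point from camera to world coordinates). Camera axes: x right, y up, looking along -z (the intrinsics and any distortion apply to the point x, -y, -z); pixel columns grow to the right and rows downward; lengths in m; the calibration is good to about 2 mm. A picture is of the moment at which its call begins. get_calibration takes no time and is no camera call.
- ticket.finish_job(): hands the job in; it is judged then, once.
The state is a dict: "time": time; "joints": joint angles; "qvel": joint speeds; "joint_torque": joint torques, N m; "position": TCP position; "eef_rot": TCP orientation; "ft_force": force on the tool from outside, world axes, zero at the start; "torque": the same for the moment, N m; "gripper_width": opening from 0.0 (shut) to 1.0 (fully open); "grip_force": force on a finger pad.
Only numpy, scipy, OpenCV 4.12 (cv2) and the standard library are available. Lean on these libraries where they do the work, as an engineer would, in place of code of your own. Each camera call takes 0.05 s, during which the arm holds its last target. There are 200 camera calls.

## Working session

There is one attempt and no reset: what is moved stays moved. The work goes in short steps, Python scripts to look and compute and a tool call to move; the robot and the scene stay as the last step left them, time stands still between calls to the robot, and variables do not carry over. Pictures are saved under pics/ and viewed, at most 10 in all, crops included, and the job is handed in when it is done.

Besides the shell and the picture viewer there is one more tool, called after "Emit:" by a JSON object that holds its "op" and its "data". drive_tool: Moves the arm, as the interface text tells. Its arguments: {"type":"object","properties":{"targets":{"type":"array","items":{"type":"array"}},"fingers":{"type":"number"},"force":{"type":"number"}},"required":["targets"]}

```bash
mkdir -p pics; cat > h.py <<'E'
import numpy as np, cv2
from plant import get_obs, vision, ticket
def cloud(name, d):
    c=vision.get_calibration(name); K=np.array(c["intrinsics"]); k1=c["k1"]; T=np.array(c["T"])
    v,u=np.mgrid[:384,:512].astype(float)
    p=np.stack([u.ravel(),v.ravel()],1)[:,None]
    s=cv2.undistortPoints(p,K,np.array([k1,0,0,0.]))[:,0].reshape(384,512,2)
    P=np.stack([s[...,0]*d,-s[...,1]*d,-d,np.ones_like(d)],-1)
    return (P@T.T)[...,:3]
def snap(name,save=None):
    im,d=vision.snapshot(name)
    if save: np.savez(save+'.npz',im=im,d=d); cv2.imwrite('pics/'+save+'.png',cv2.resize(im,(800,600),interpolation=cv2.INTER_CUBIC))
    return im,d,cloud(name,d)
E
python3 - <<'E'
from h import *
for n in("top","side"):
    im,d,P=snap(n,n+'0'); c=vision.get_calibration(n); print(n,np.round(c["T"],3).tolist(),c["k1"],np.round(c["intrinsics"],1).tolist())
o=get_obs(); print(o["time"],o["position"],o["eef_rot"])
E
```

```text
top [[-0.001, 0.991, -0.133, 0.373], [-1.0, -0.001, 0.003, 0.029], [0.003, 0.133, 0.991, 1.117], [0.0, 0.0, 0.0, 1.0]] -0.03355606742177114 [[374.4, 0.0, 250.8], [0.0, 374.4, 195.5], [0.0, 0.0, 1.0]]
side [[-0.997, 0.046, -0.061, 0.433], [-0.076, -0.644, 0.761, 0.828], [-0.004, 0.764, 0.646, 0.745], [0.0, 0.0, 0.0, 1.0]] -0.03556379414508663 [[362.5, 0.0, 256.7], [0.0, 362.5, 190.1], [0.0, 0.0, 1.0]]
0.1 [ 0.17872305 -0.62440451  0.24593278] [[ 9.61371723e-01  2.75252866e-01 -5.19311254e-04]
 [ 2.75253337e-01 -9.61370647e-01  1.44209485e-03]
 [-1.02309856e-04 -1.52933136e-03 -9.99998825e-01]]
```

View pics/top0.png

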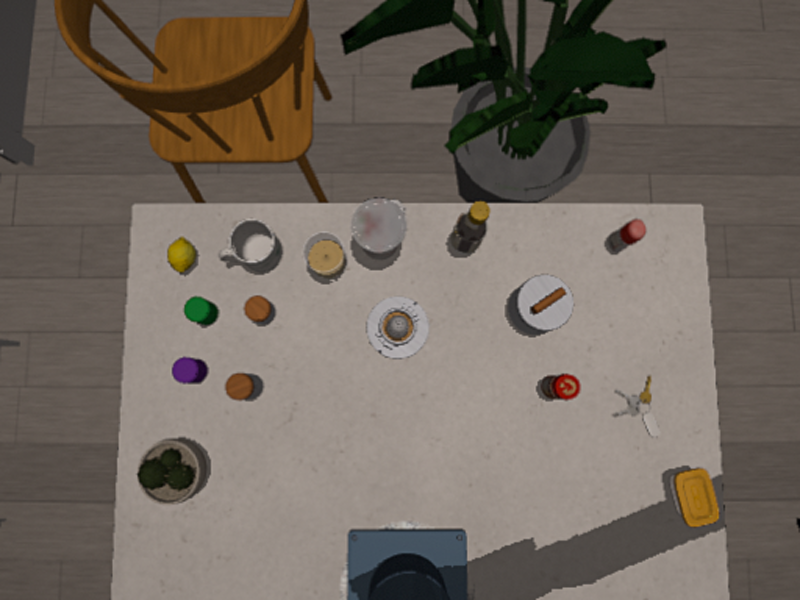

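View pics/side0.png

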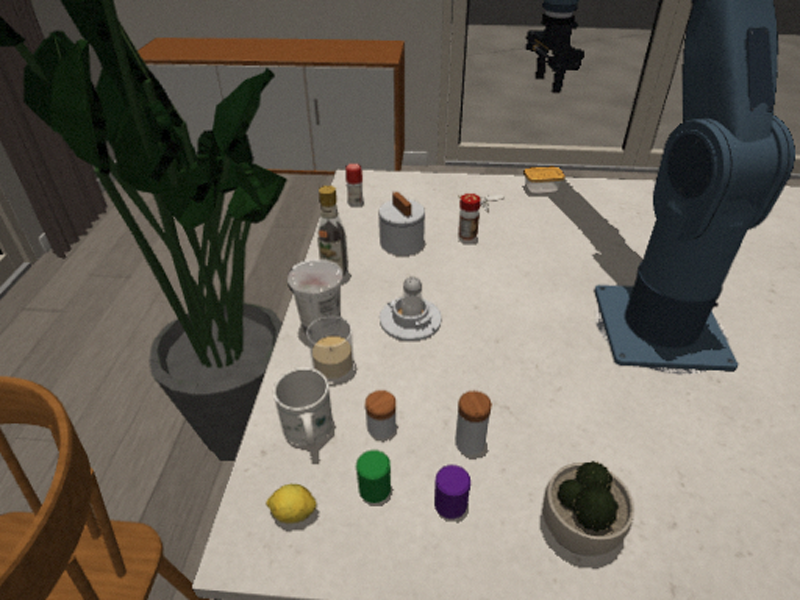

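The top picture shows the base with the shaker at (398,327) and the cover at (545,303) with its bar tilted. The brown-lidded canisters are at (258,310) and (240,386). In the side view these are (380,413), which looks shorter, and (473,422), which looks taller. The green and purple ones are decoys. Next I confirm the heights and measure in enlarged crops.

```bash
python3 - <<'E'
from h import *
z=np.load('top0.npz'); im,d=z['im'],z['d']; P=cloud('top',d)
def blob(n,u,v,r,zl,zh):
    u/=1.5625; v/=1.5625
    V,U=np.mgrid[:384,:512]; m=(np.hypot(U-u,V-v)<r)&(P[...,2]>zl)&(P[...,2]<zh)&(d>0)
    q=P[m]; 
    if len(q)<3: print(n,'none'); return
    c,rad=cv2.minEnclosingCircle(q[:,:2].astype(np.float32))
    print(n,len(q),'mean',np.round(q.mean(0),4),'circ',np.round(c,4),round(rad,4),'z',np.round(np.percentile(q[:,2],[5,50,95]),4))
    return q
blob('canA',258,310,14,.05,.12); blob('canB',240,386,14,.05,.12)
blob('shaker',398,327,14,.06,.12); blob('foot',398,327,24,.006,.016); blob('cup',398,327,24,.03,.04)
blob('covertop',545,303,24,.08,.093); q=blob('bar',545,303,24,.105,.13)
if q is not None:
    w=np.linalg.svd(q[:,:2]-q[:,:2].mean(0),full_matrices=False)[2][0]; print('bar ang',np.degrees(np.arctan2(w[1],w[0])))
blob('spice',565,386,14,.09,.12); blob('table',300,450,8,-.1,.1); blob('oil',478,212,10,.15,.25)
blob('mug',255,245,25,.05,.15); blob('tub',378,225,25,.05,.2);blob('candle',326,258,18,.05,.15)
a=im[180:238,228:282]; b=im[170:215,320:374]; c=im[185:260,135:185]
R=lambda x,s: cv2.resize(x,None,fx=s,fy=s,interpolation=cv2.INTER_CUBIC)
zs=np.load('side0.npz')['im']; e=zs[235:300,215:325]
C=np.zeros((600,800,3),np.uint8)
A=R(a,8); C[:464,:432]=A; B=R(b,5);C[:225,440:710]=B; D=R(e,3); C[240:435,440:770]=D
cv2.imwrite('pics/crop1.png',C)
E
```

```text
canA 225 mean [0.5104 0.2711 0.0634] circ [0.5112 0.2734] 0.0242 z [0.0586 0.0639 0.0673]
canB 297 mean [0.3701 0.287  0.0931] circ [0.3695 0.2912] 0.0248 z [0.0634 0.0971 0.1005]
shaker 140 mean [0.4763 0.0162 0.0909] circ [0.4781 0.0169] 0.0185 z [0.064  0.0945 0.1001]
foot 784 mean [0.4813 0.0157 0.0092] circ [0.482  0.0158] 0.0598 z [0.0065 0.009  0.0126]
cup 109 mean [0.4805 0.0152 0.034 ] circ [0.4812 0.0154] 0.0346 z [0.0311 0.0338 0.0371]
covertop 879 mean [ 0.5176 -0.2463  0.0854] circ [ 0.5183 -0.2477] 0.0514 z [0.0821 0.0854 0.0887]
bar 139 mean [ 0.5178 -0.2464  0.1148] circ [ 0.5176 -0.2474] 0.0315 z [0.1112 0.1146 0.118 ]
bar ang 123.75260445790988
spice 239 mean [ 0.3686 -0.2744  0.1036] circ [ 0.3692 -0.2761] 0.0232 z [0.0949 0.1045 0.1074]
table 192 mean [ 0.2509  0.1972 -0.0017] circ [0.2509 0.1971] 0.023 z [-0.005  -0.0018  0.0019]
oil 200 mean [ 0.6471 -0.1134  0.1961] circ [ 0.6505 -0.1147] 0.0174 z [0.1599 0.2049 0.2088]
mug 400 mean [0.6286 0.2854 0.0769] circ [0.6248 0.2921] 0.0543 z [0.0541 0.0794 0.0934]
tub 1090 mean [0.6489 0.0486 0.1243] circ [0.652  0.0461] 0.0542 z [0.1211 0.126  0.1291]
candle 250 mean [0.6118 0.1514 0.0759] circ [0.6097 0.1502] 0.0385 z [0.0524 0.0794 0.0904]
```

View pics/crop1.png

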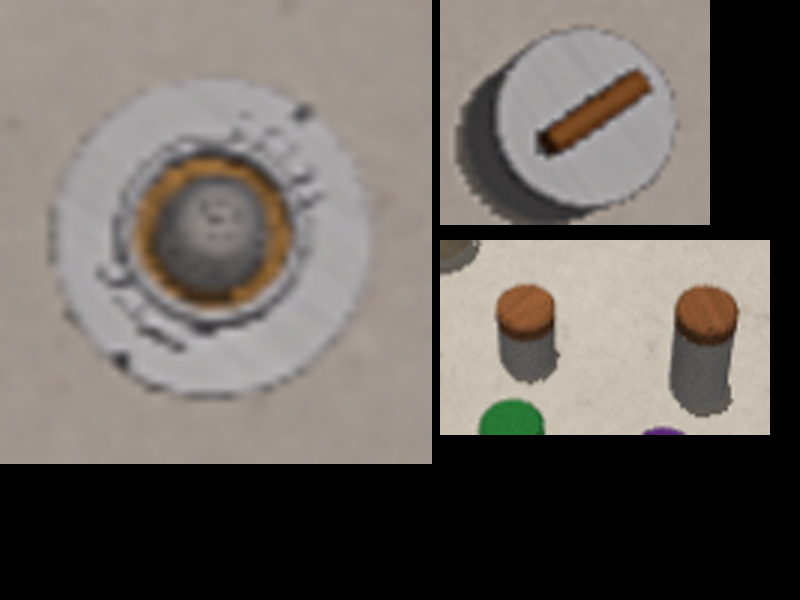

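The crop shows the base's ridges at crop (303,112) and (121,360), so base x is at about -36°. It also shows the bar at about -56° and the shaker in the cup.

There are four lookalike canisters, in top pixels:
- (258,310) is brown-lidded with its top at 0.066 m.
- (240,386) is brown-lidded with its top at 0.100 m.
- (200,310) is green.
- (188,370) is purple.

The one meant is (258,310). It has a wooden lid and is 66 mm tall, and the side crop confirms it is the shorter.

I'll start moving, over the shaker first.

Emit:
{"op": "drive_tool", "data": {"targets": [[[0.02,0.043,-0.003],0],[[0.04,0.086,-0.006],0],[[0.06,0.129,-0.009],0],[[0.08,0.172,-0.012],0],[[0.1,0.215,-0.015],0],[[0.12,0.258,-0.018],0],[[0.14,0.301,-0.021],0],[[0.16,0.344,-0.024],0],[[0.18,0.387,-0.027],0],[[0.2,0.43,-0.03],0],[[0.22,0.473,-0.033],0],[[0.24,0.516,-0.036],0]], "fingers": 0.088, "force": 20}}

```text
time: 1.3
position: [0.4191, -0.1071, 0.2106]
eef_rot: [[0.961, 0.275, 0.0], [0.275, -0.961, -0.0], [-0.0, 0.0, -1.0]]
ft_force: [1.2, -0.6, 0.2]
gripper_width: 1.0
grip_force: 0.0
```

```bash
python3 - <<'E'
from h import *
o=get_obs(); print(o["time"],o["position"],o["joints"],np.degrees(np.arctan2(o["eef_rot"][1][1],o["eef_rot"][0][1])))
z=np.load('top0.npz'); P=cloud('top',z['d'])
a=np.array([266,194]);b=np.array([243,225])
p=[P[y-1:y+2,x-1:x+2].reshape(-1,3).mean(0) for x,y in(a,b)]; print(p, np.degrees(np.arctan2(*(p[0]-p[1])[[1,0]])), (p[0]+p[1])/2)
z=np.load('top0.npz');m=(P[...,2]>.088)&(P[...,2]<.11)&(np.hypot(P[...,0]-.48,P[...,1]-.016)<.04)
print(P[m].mean(0), cv2.minEnclosingCircle(P[m][:,:2].astype(np.float32)))
E
```

```text
1.3 [ 0.41914915 -0.10713665  0.21063239] [ 23.55383553  13.5070592  -17.1868609  120.66860851   5.47382886
  46.53592656 -70.99454161] -74.03857676670334
[array([ 0.52701082, -0.02067225,  0.0063997 ]), array([0.43436513, 0.04808783, 0.00644254])] -36.58218583041288 [0.48068797 0.01370779 0.00642112]
[0.4775799  0.01539749 0.09536967] ((0.47795167565345764, 0.014976287260651588), 0.016834445297718048)
```

Emit:
{"op": "drive_tool", "data": {"targets": [[[0.02,0.041,-0.01],0],[[0.04,0.082,-0.02],0],[[0.059,0.1225,-0.03],0],[[0.059,0.1225,-0.06],0],[[0.059,0.1225,-0.09],0],[[0.059,0.1225,-0.12],0],[[0.059,0.1225,-0.14],0],[[0.059,0.1225,-0.155],0],[[0.059,0.1225,-0.155],0]]}}

```text
time: 2.2
position: [0.4762, 0.0135, 0.0539]
eef_rot: [[0.961, 0.276, -0.004], [0.276, -0.961, -0.0], [-0.004, -0.001, -1.0]]
ft_force: [0.3, 0.5, -0.0]
gripper_width: 1.0
grip_force: 0.0
```

Emit:
{"op": "drive_tool", "data": {"targets": [[[0,0,0],0],[[0,0,0],0],[[0,0,0],0],[[0,0,0],0],[[0,0,0],0],[[0,0,0],0],[[0,0,0],0],[[0,0,0],0]], "fingers": 0.03, "force": 15}}

```text
time: 3.0
position: [0.4779, 0.0138, 0.0559]
eef_rot: [[0.961, 0.275, 0.0], [0.275, -0.961, 0.0], [0.0, -0.0, -1.0]]
ft_force: [-1.3, 1.2, 3.4]
gripper_width: 0.446
grip_force: 15.1
```

Emit:
{"op": "drive_tool", "data": {"targets": [[[0,0,0.01],0],[[0,0,0.02],0],[[0,0,0.03],0],[[0,0,0.04],0],[[0,0,0.05],0],[[0,0,0.06],0],[[0,0,0.06],0]]}}

```text
time: 3.7
position: [0.4789, 0.0136, 0.1172]
eef_rot: [[0.961, 0.275, 0.003], [0.275, -0.961, 0.0], [0.002, 0.001, -1.0]]
ft_force: [0.7, 0.1, -0.5]
gripper_width: 0.445
grip_force: 14.7
```

```bash
python3 - <<'E'
from h import *
im,d,P=snap('side','side1'); cv2.imwrite('pics/s1.png',cv2.resize(im[120:240,200:330],None,fx=5,fy=5,interpolation=cv2.INTER_CUBIC)[:600])
E
```

```text
(no output)
```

View pics/s1.png

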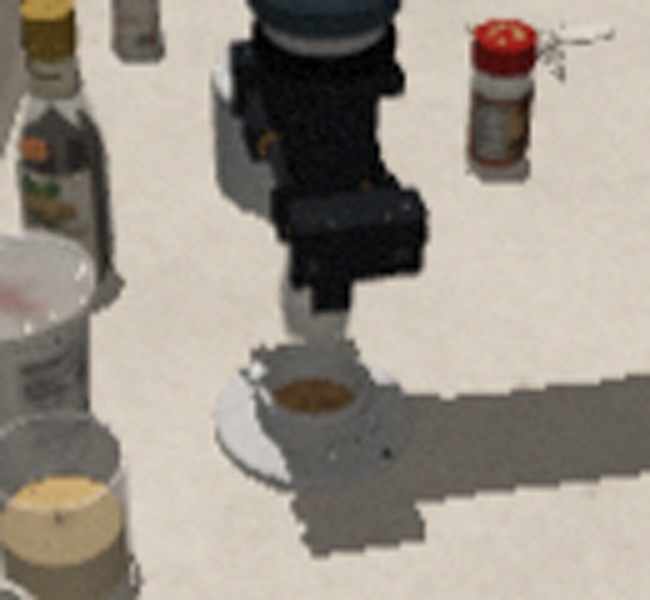

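The side view shows the shaker held upright in the fingers above the empty cup. I'll carry it to the clear area.

Emit:
{"op": "drive_tool", "data": {"targets": [[[-0.01,0.017,0],0],[[-0.026,0.045,0],0],[[-0.044,0.075,0],0],[[-0.062,0.106,0],0],[[-0.079,0.136,0],0],[[-0.079,0.136,-0.03],0],[[-0.079,0.136,-0.055],0],[[-0.079,0.136,-0.065],0],[[-0.079,0.136,-0.069],0],[[-0.079,0.136,-0.071],0],[[-0.079,0.136,-0.071],0]]}}

```text
time: 4.85
position: [0.3994, 0.1496, 0.0452]
eef_rot: [[0.962, 0.275, 0.001], [0.275, -0.962, 0.0], [0.001, -0.0, -1.0]]
ft_force: [0.9, -0.3, -0.7]
gripper_width: 0.445
grip_force: 14.7
```

Emit:
{"op": "drive_tool", "data": {"targets": [[[0,0,-0.001],0],[[0,0,-0.0015],0],[[0,0,-0.0015],0],[[0,0,-0.0015],0]]}}

```text
time: 5.25
position: [0.3993, 0.1497, 0.0437]
eef_rot: [[0.961, 0.275, 0.001], [0.275, -0.961, 0.0], [0.001, 0.0, -1.0]]
ft_force: [-1.2, -0.4, 6.2]
gripper_width: 0.446
grip_force: 15.2
```

Emit:
{"op": "drive_tool", "data": {"targets": [[[0,0,0],0],[[0,0,0],0],[[0,0,0],0],[[0,0,0],0],[[0,0,0],0],[[0,0,0.02],0],[[0,0,0.05],0],[[0,0,0.09],0],[[0,0,0.12],0]], "fingers": 0.088}}

```text
time: 6.15
position: [0.3989, 0.1497, 0.165]
eef_rot: [[0.961, 0.275, 0.001], [0.275, -0.961, 0.0], [0.001, -0.0, -1.0]]
ft_force: [1.0, -0.8, 0.1]
gripper_width: 0.997
grip_force: 0.0
```

Emit:
{"op": "drive_tool", "data": {"targets": [[[0.028,0.031,0],0.06],[[0.056,0.062,0],0.12],[[0.084,0.092,0],0.18],[[0.112,0.123,0],0.24],[[0.112,0.123,0],0.24],[[0.112,0.123,-0.03],0.24],[[0.112,0.123,-0.06],0.24],[[0.112,0.123,-0.09],0.24],[[0.112,0.123,-0.11],0.24],[[0.112,0.123,-0.124],0.24],[[0.112,0.123,-0.124],0.24]]}}

```text
time: 7.25
position: [0.5095, 0.2715, 0.0376]
eef_rot: [[0.869, 0.496, -0.003], [0.496, -0.869, -0.002], [-0.004, 0.0, -1.0]]
ft_force: [-0.5, 0.3, -0.1]
gripper_width: 0.996
grip_force: 0.0
```

Emit:
{"op": "drive_tool", "data": {"targets": [[[0,0,0],0],[[0,0,0],0],[[0,0,0],0],[[0,0,0],0],[[0,0,0],0],[[0,0,0],0],[[0,0,0],0]], "fingers": 0.035, "force": 18}}

```text
time: 7.95
position: [0.511, 0.2728, 0.0395]
eef_rot: [[0.868, 0.496, 0.0], [0.496, -0.868, 0.0], [0.0, -0.0, -1.0]]
ft_force: [-0.2, 0.2, 3.1]
gripper_width: 0.532
grip_force: 17.9
```

Emit:
{"op": "drive_tool", "data": {"targets": [[[0,0,0.01],0],[[0,0,0.03],0],[[0,0,0.05],0],[[0,0,0.075],0],[[0,0,0.1],0],[[0,0,0.1],0]]}}

```text
time: 8.55
position: [0.5127, 0.2738, 0.1427]
eef_rot: [[0.868, 0.496, 0.005], [0.496, -0.868, 0.003], [0.006, 0.0, -1.0]]
ft_force: [0.3, 1.6, -1.4]
gripper_width: 0.529
grip_force: 17.9
```

Emit:
{"op": "drive_tool", "data": {"targets": [[[-0.003,-0.026,0],0],[[-0.008,-0.07,0],0],[[-0.013,-0.115,0],0],[[-0.018,-0.16,0],0],[[-0.023,-0.205,0],0],[[-0.027,-0.24,0],0],[[-0.0295,-0.258,0],0],[[-0.0295,-0.258,-0.02],0],[[-0.0295,-0.258,-0.05],0],[[-0.0295,-0.258,-0.075],0],[[-0.0295,-0.258,-0.083],0],[[-0.0295,-0.258,-0.083],0]]}}

```text
time: 9.75
position: [0.4802, 0.0146, 0.0551]
eef_rot: [[0.868, 0.496, -0.003], [0.496, -0.868, -0.0], [-0.003, -0.001, -1.0]]
ft_force: [0.1, 0.6, -1.8]
gripper_width: 0.524
grip_force: 17.9
```

Emit:
{"op": "drive_tool", "data": {"targets": [[[0,0,-0.002],0],[[0,0,-0.004],0],[[0,0,-0.0055],0],[[0,0,-0.0055],0]]}}

```text
time: 10.15
position: [0.4821, 0.0147, 0.0515]
eef_rot: [[0.868, 0.496, 0.002], [0.496, -0.868, -0.0], [0.001, 0.001, -1.0]]
ft_force: [0.4, 0.5, 1.4]
gripper_width: 0.526
grip_force: 17.9
```

Emit:
{"op": "drive_tool", "data": {"targets": [[[0,0,0],0],[[0,0,0],0],[[0,0,0],0],[[0,0,0],0],[[0,0,0],0],[[0,0,0.02],0],[[0,0,0.05],0],[[0,0,0.09],0],[[0,0,0.13],0]], "fingers": 0.088}}

```text
time: 11.05
position: [0.4808, 0.0146, 0.1818]
eef_rot: [[0.868, 0.496, -0.001], [0.496, -0.868, 0.0], [-0.001, -0.001, -1.0]]
ft_force: [1.1, 0.6, -0.1]
gripper_width: 0.995
grip_force: 0.0
```

Emit:
{"op": "drive_tool", "data": {"targets": [[[0.003,-0.022,0],0.137],[[0.006,-0.044,0],0.274],[[0.009,-0.066,0],0.41],[[0.012,-0.088,0],0.547],[[0.015,-0.11,0],0.684],[[0.018,-0.132,0],0.821],[[0.021,-0.154,0],0.957],[[0.024,-0.176,0],1.094],[[0.027,-0.198,0],1.231],[[0.03,-0.22,0],1.368],[[0.034,-0.242,0],1.504],[[0.037,-0.262,0],1.641]]}}

```text
time: 12.25
position: [0.5182, -0.2487, 0.1805]
eef_rot: [[-0.56, 0.829, -0.0], [0.829, 0.56, -0.0], [0.0, -0.0, -1.0]]
ft_force: [0.7, 0.6, 0.4]
gripper_width: 1.002
grip_force: 0.0
```

```bash
python3 - <<'E'
from h import *
im,d,P=snap('top','top1'); o=get_obs()
print(o["position"],o["joints"],np.degrees(np.arctan2(o["eef_rot"][1][1],o["eef_rot"][0][1])))
m=(P[...,2]>.05)&(P[...,2]<.1)&(np.hypot(P[...,0]-.4815,P[...,1]-.0155)<.04)
print(P[m].mean(0),cv2.minEnclosingCircle(P[m][:,:2].astype(np.float32)))
m=(P[...,2]>.06)&(P[...,2]<.1)&(np.hypot(P[...,0]-.399,P[...,1]-.15)<.04)
print(P[m].mean(0),cv2.minEnclosingCircle(P[m][:,:2].astype(np.float32)),P[m][:,2].max())
cv2.imwrite('pics/t1.png',cv2.resize(im[160:260,200:400],None,fx=4,fy=4,interpolation=cv2.INTER_CUBIC))
E
```

```text
[ 0.51804609 -0.25295651  0.18020227] [ 51.42271402  34.39526538 -41.06654314 101.03789779  27.15463499
  54.85042881  33.45673948] 34.1949930406067
[0.48143093 0.01514337 0.07562675] ((0.48219233751296997, 0.015038437210023403), 0.02384469285607338)
[0.39919894 0.14863486 0.08268491] ((0.39938634634017944, 0.1492834836244583), 0.016886699944734573) 0.0909137221763412
```

View pics/t1.png

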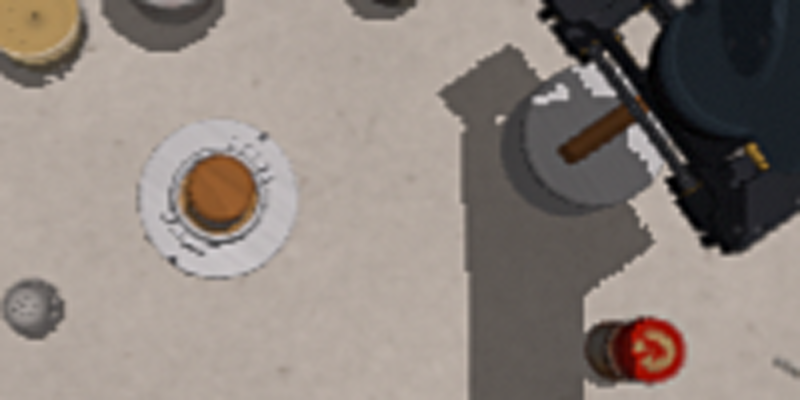

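The canister stands centred in the base at (220,195) and the shaker stands upright at (35,308). Both are good. I'll descend on the bar.

Emit:
{"op": "drive_tool", "data": {"targets": [[[0,0,0],0],[[0,0,0],0],[[0,0,-0.02],0],[[0,0,-0.04],0],[[0,0,-0.055],0],[[0,0,-0.055],0],[[0,0,-0.055],0]]}}

```text
time: 13.0
position: [0.5186, -0.2466, 0.126]
eef_rot: [[-0.556, 0.831, 0.0], [0.831, 0.556, 0.0], [0.0, 0.0, -1.0]]
ft_force: [-0.6, -0.0, -0.3]
gripper_width: 1.0
grip_force: 0.0
```

Emit:
{"op": "drive_tool", "data": {"targets": [[[0,-0.0005,-0.01],0],[[0,-0.0005,-0.02],0],[[0,-0.0005,-0.027],0],[[0,-0.0005,-0.027],0]]}}

```text
time: 13.4
position: [0.5176, -0.2477, 0.0975]
eef_rot: [[-0.555, 0.832, -0.002], [0.832, 0.555, 0.001], [0.002, -0.001, -1.0]]
ft_force: [0.1, 0.9, -0.4]
gripper_width: 0.996
grip_force: 0.0
```

Emit:
{"op": "drive_tool", "data": {"targets": [[[0,0,0],0],[[0,0,0],0],[[0,0,0],0],[[0,0,0],0],[[0,0,0],0],[[0,0,0],0],[[0,0,0],0],[[0,0,0],0],[[0,0,0],0],[[0,0,0],0]], "fingers": 0.005, "force": 45}}

```text
time: 14.4
position: [0.5184, -0.2478, 0.0986]
eef_rot: [[-0.556, 0.831, 0.0], [0.831, 0.556, 0.0], [0.0, 0.0, -1.0]]
ft_force: [0.9, -0.2, -1.5]
gripper_width: 0.174
grip_force: 45.0
```

Emit:
{"op": "drive_tool", "data": {"targets": [[[0,0,0.01],0],[[0,0,0.03],0],[[0,0,0.06],0],[[0,0,0.09],0],[[0,0,0.115],0],[[0,0,0.125],0],[[0,0,0.125],0]]}}

```text
time: 15.1
position: [0.5189, -0.2481, 0.2249]
eef_rot: [[-0.555, 0.832, 0.002], [0.832, 0.555, -0.001], [-0.002, 0.001, -1.0]]
ft_force: [-0.2, -0.3, -2.8]
gripper_width: 0.181
grip_force: 45.0
```

Emit:
{"op": "drive_tool", "data": {"targets": [[[-0.002,0.012,0],0.145],[[-0.005,0.034,0],0.29],[[-0.008,0.058,0],0.435],[[-0.011,0.082,0],0.58],[[-0.015,0.106,0],0.725],[[-0.018,0.13,0],0.87],[[-0.021,0.154,0],1.015],[[-0.024,0.178,0],1.16],[[-0.028,0.202,0],1.305],[[-0.032,0.226,0],1.45],[[-0.035,0.248,0],1.595],[[-0.0368,0.263,0],1.741]]}}

```text
time: 16.3
position: [0.4802, 0.0166, 0.2224]
eef_rot: [[-0.72, -0.694, -0.002], [-0.694, 0.72, 0.001], [0.001, 0.002, -1.0]]
ft_force: [-0.0, -0.5, -2.8]
gripper_width: 0.177
grip_force: 45.0
```

Emit:
{"op": "drive_tool", "data": {"targets": [[[0,0,0],0],[[0,0,0],0],[[0,0,0],0],[[0,0,0],0]]}}

```text
time: 16.7
position: [0.4816, 0.014, 0.2234]
eef_rot: [[-0.728, -0.686, -0.0], [-0.686, 0.728, -0.0], [0.001, -0.0, -1.0]]
ft_force: [0.1, 0.4, -3.2]
gripper_width: 0.18
grip_force: 45.0
```

```bash
python3 - <<'E'
from h import *
im,d,P=snap('side','side2'); o=get_obs(); print(o["time"],o["position"],o["joints"],np.degrees(np.arctan2(o["eef_rot"][1][1],o["eef_rot"][0][1])))
cv2.imwrite('pics/s2.png',cv2.resize(im[90:230,190:340],None,fx=4,fy=4,interpolation=cv2.INTER_CUBIC))
# cover shell: points on side between z .13 and .2
m=(P[...,2]>.135)&(P[...,2]<.20)&(np.hypot(P[...,0]-.4817,P[...,1]-.0153)<.065)
q=P[m]; 
from scipy.optimize import least_squares
f=least_squares(lambda c:np.hypot(q[:,0]-c[0],q[:,1]-c[1])-.051,[.48,.015],loss='soft_l1',f_scale=.002); print(len(q),f.x,np.median(np.abs(f.fun)))
# reference: same fit to base foot edge etc in initial side pic
z=np.load('side0.npz'); Q=cloud('side',z['d'])
m=(abs(Q[...,2]-.01)<.004)&(np.hypot(Q[...,0]-.4817,Q[...,1]-.0153)<.075)
print(cv2.minEnclosingCircle(Q[m][:,:2].astype(np.float32)))
m=(Q[...,2]>.01)&(Q[...,2]<.08)&(np.hypot(Q[...,0]-.518,Q[...,1]+.2473)<.065);q=Q[m]
f=least_squares(lambda c:np.hypot(q[:,0]-c[0],q[:,1]-c[1])-.051,[.518,-.247],loss='soft_l1',f_scale=.002); print(len(q),f.x,np.median(np.abs(f.fun)))
E
```

```text
16.75 [0.48161666 0.01417366 0.22350616] [ 45.79552488  32.76367827 -68.9275635  111.61626509  35.4239641
  60.64178297  94.51551274] 133.34098174760732
712 [0.48116408 0.01463817] 0.0006605260927642735
((0.48095521330833435, 0.019273266196250916), 0.06071596220135689)
491 [ 0.51822143 -0.2466415 ] 0.0011212200143054518
```

View pics/s2.png

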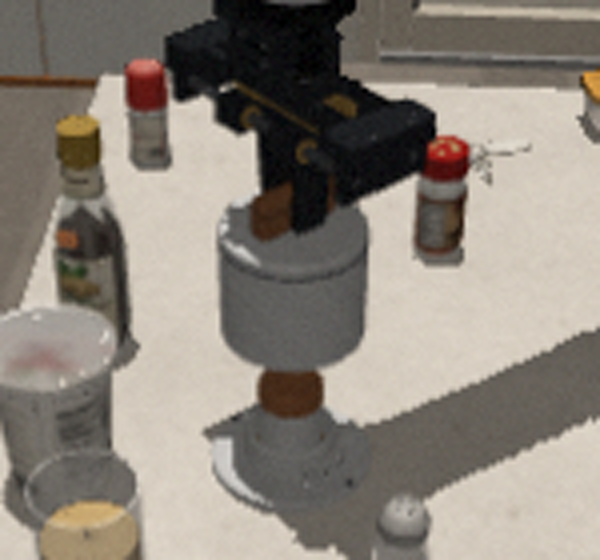

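The cover hangs level over the canister, coaxial to within about 1 mm. Lowering it now.

Emit:
{"op": "drive_tool", "data": {"targets": [[[0.0005,0.001,-0.015],0],[[0.0005,0.001,-0.03],0],[[0.0005,0.001,-0.045],0],[[0.0005,0.001,-0.06],0],[[0.0005,0.001,-0.07],0],[[0.0005,0.001,-0.08],0],[[0.0005,0.001,-0.084],0],[[0.0005,0.001,-0.084],0],[[0.0005,0.001,-0.084],0]]}}

```text
time: 17.65
position: [0.4824, 0.0163, 0.1401]
eef_rot: [[-0.725, -0.688, 0.001], [-0.688, 0.725, 0.0], [-0.001, -0.0, -1.0]]
ft_force: [0.2, 0.0, -2.1]
gripper_width: 0.18
grip_force: 45.0
```

```bash
python3 -c "
from h import *
o=get_obs();print(o['position'],o['joints'],o['torque'])"
```

```text
[0.48243439 0.01625685 0.14006503] [ 39.61389406  38.91272519 -61.41947223 115.33978632  43.85785542
  52.76464757  87.96473694] [ 0.07661163 -0.13255928  0.02802568]
```

Emit:
{"op": "drive_tool", "data": {"targets": [[[-0.0003,-0.0005,-0.005],0],[[-0.0003,-0.0005,-0.01],0],[[-0.0003,-0.0005,-0.015],0],[[-0.0003,-0.0005,-0.02],0],[[-0.0003,-0.0005,-0.025],0],[[-0.0003,-0.0005,-0.028],0],[[-0.0003,-0.0005,-0.028],0]]}}

```text
time: 18.35
position: [0.4815, 0.0156, 0.1113]
eef_rot: [[-0.725, -0.688, -0.001], [-0.688, 0.725, 0.0], [0.0, 0.001, -1.0]]
ft_force: [1.0, 0.1, -2.1]
gripper_width: 0.173
grip_force: 45.0
```

Emit:
{"op": "drive_tool", "data": {"targets": [[[0,0,-0.0015],0],[[0,0,-0.003],0],[[0,0,-0.004],0],[[0,0,-0.004],0],[[0,0,-0.004],0]]}}

```text
time: 18.85
position: [0.4818, 0.0158, 0.1085]
eef_rot: [[-0.725, -0.689, 0.0], [-0.689, 0.725, -0.001], [0.0, -0.001, -1.0]]
ft_force: [-3.6, -0.7, 6.9]
gripper_width: 0.18
grip_force: 45.0
```

Seated at the expected height with contact felt. Twisting clockwise.

Emit:
{"op": "drive_tool", "data": {"targets": [[[0,0,0.001],-0.1],[[0,0,0.001],-0.2],[[0,0,0.001],-0.3],[[0,0,0.001],-0.4],[[0,0,0.001],-0.5],[[0,0,0.001],-0.6],[[0,0,0.001],-0.7],[[0,0,0.001],-0.8],[[0,0,0.001],-0.9],[[0,0,0.001],-1.0],[[0,0,0.001],-1.1],[[0,0,0.001],-1.2]]}}

```text
time: 20.05
position: [0.4818, 0.0157, 0.1088]
eef_rot: [[-0.903, 0.43, 0.0], [0.43, 0.903, 0.0], [-0.0, 0.0, -1.0]]
ft_force: [-0.6, 0.1, -2.6]
gripper_width: 0.176
grip_force: 45.0
```

```bash
python3 -c "
from h import *
o=get_obs();print(o['position'],o['joints'],o['torque'],np.degrees(np.arctan2(o['eef_rot'][1][1],o['eef_rot'][0][1])))"
```

```text
[0.48182588 0.01573618 0.10879754] [ 27.31190809  34.23236393 -43.53832761 116.83918025  35.00018112
  42.49506062  26.38268047] [-0.03696122 -0.16203025 -0.02661615] 64.5244622177281
```

Emit:
{"op": "drive_tool", "data": {"targets": [[[0,0,0],-0.05],[[0,0,0],-0.1],[[0,0,0],-0.14],[[0,0,0],-0.17],[[0,0,0],-0.19],[[0,0,0],-0.2],[[0,0,0],-0.2],[[0,0,0],-0.2]]}}

```text
time: 20.85
position: [0.4818, 0.0156, 0.1087]
eef_rot: [[-0.802, 0.598, 0.0], [0.598, 0.802, 0.0], [-0.0, 0.0, -1.0]]
ft_force: [-0.2, 0.1, -2.0]
gripper_width: 0.175
grip_force: 45.0
```

```bash
python3 -c "
from h import *
o=get_obs();print(o['position'],o['joints'],o['torque'],np.degrees(np.arctan2(o['eef_rot'][1][1],o['eef_rot'][0][1])))"
```

```text
[0.48180802 0.01558064 0.10871825] [ 25.38755523  33.32062216 -40.9142091  116.93298197  32.86349018
  41.52913254  16.97108392] [ 0.01242887 -0.1052091   0.02460699] 53.30348141338087
```

Emit:
{"op": "drive_tool", "data": {"targets": [[[0,0,0],-0.015],[[0,0,0],-0.03],[[0,0,0],-0.045],[[0,0,0],-0.045],[[0,0,0],-0.045]]}}

```text
time: 21.35
position: [0.4818, 0.0156, 0.1087]
eef_rot: [[-0.774, 0.633, 0.0], [0.633, 0.774, -0.0], [-0.0, -0.0, -1.0]]
ft_force: [0.4, 0.3, -2.0]
gripper_width: 0.18
grip_force: 45.0
```

```bash
python3 -c "
from h import *
o=get_obs();print(o['position'],o['torque'],np.degrees(np.arctan2(o['eef_rot'][1][1],o['eef_rot'][0][1])))"
```

```text
[0.48177475 0.01561538 0.10872617] [ 0.01325491 -0.1210571  -0.02763748] 50.71980668578777
```

Emit:
{"op": "drive_tool", "data": {"targets": [[[0,0,0],-0.015],[[0,0,0],-0.03],[[0,0,0],-0.045],[[0,0,0],-0.045],[[0,0,0],-0.045]]}}

```text
time: 21.85
position: [0.4818, 0.0157, 0.1087]
eef_rot: [[-0.745, 0.667, 0.0], [0.667, 0.745, -0.0], [-0.0, 0.0, -1.0]]
ft_force: [0.3, -0.1, -2.8]
gripper_width: 0.175
grip_force: 45.5
```

```bash
python3 -c "
from h import *
o=get_obs();print(o['position'],o['torque'],np.degrees(np.arctan2(o['eef_rot'][1][1],o['eef_rot'][0][1])))"
```

```text
[0.48179646 0.01569124 0.10872397] [-0.00786716 -0.20788238  0.74321148] 48.184252092357916
```

The stop is felt, at 0.74 N m. I'll settle the cover down, release and retreat.

Emit:
{"op": "drive_tool", "data": {"targets": [[[0,0,-0.0007],0],[[0,0,-0.0012],0],[[0,0,-0.0012],0]]}}

```text
time: 22.15
position: [0.4821, 0.0158, 0.1085]
eef_rot: [[-0.745, 0.667, 0.001], [0.667, 0.745, -0.001], [-0.001, -0.0, -1.0]]
ft_force: [-2.8, -0.8, 11.4]
gripper_width: 0.178
grip_force: 45.5
```

Emit:
{"op": "drive_tool", "data": {"targets": [[[0,0,0],0],[[0,0,0],0],[[0,0,0],0],[[0,0,0],0],[[0,0,0.02],0],[[0,0,0.06],0],[[0,0,0.1],0],[[0,-0.04,0.13],0],[[0,-0.08,0.15],0],[[0,-0.12,0.15],0],[[0,-0.16,0.15],0],[[0,-0.2,0.15],0]], "fingers": 0.088}}

```text
time: 23.35
position: [0.4815, -0.1862, 0.2577]
eef_rot: [[-0.744, 0.668, 0.0], [0.668, 0.744, -0.0], [-0.001, -0.0, -1.0]]
ft_force: [1.2, -0.5, 0.5]
gripper_width: 0.998
grip_force: 0.0
```

Emit:
{"op": "drive_tool", "data": {"targets": [[[0,-0.04,0],0],[[0,-0.08,0],0],[[0,-0.08,0],0],[[0,-0.08,0],0]]}}

```text
time: 23.75
position: [0.4815, -0.2648, 0.2571]
eef_rot: [[-0.743, 0.669, -0.0], [0.669, 0.743, 0.001], [0.001, 0.0, -1.0]]
ft_force: [0.3, 0.4, 0.1]
gripper_width: 1.002
grip_force: 0.0
```

```bash
python3 - <<'E'
from h import *
im,d,P=snap('top','top2'); im2,_,_=snap('side','side3')
def f(lo,hi,r,t=''):
    m=(P[...,2]>lo)&(P[...,2]<hi)&(np.hypot(P[...,0]-.4817,P[...,1]-.0153)<r); q=P[m]
    w=np.linalg.svd(q[:,:2]-q[:,:2].mean(0),full_matrices=False)[2][0]
    print(len(q),q.mean(0),np.percentile(q[:,2],[50]),np.degrees(np.arctan2(w[1],w[0])),cv2.minEnclosingCircle(q[:,:2].astype(np.float32)))
f(.088,.104,.06); f(.117,.145,.06)
C=np.zeros((400,800,3),np.uint8)
C[:,:400]=cv2.resize(im[155:255,205:305],(400,400),interpolation=cv2.INTER_CUBIC); C[:,400:]=cv2.resize(im2[130:280,200:350],(400,400),interpolation=cv2.INTER_CUBIC)
cv2.imwrite('pics/end.png',C)
E
```

```text
917 [0.48098778 0.01565558 0.09522893] [0.0951979] -133.59982547677328 ((0.4822688698768616, 0.01547313667833805), 0.050919048488140106)
141 [0.48163423 0.01540649 0.12490612] [0.12528654] 140.45060333842432 ((0.4828491508960724, 0.0166810043156147), 0.03168734908103943)
```

View pics/end.png

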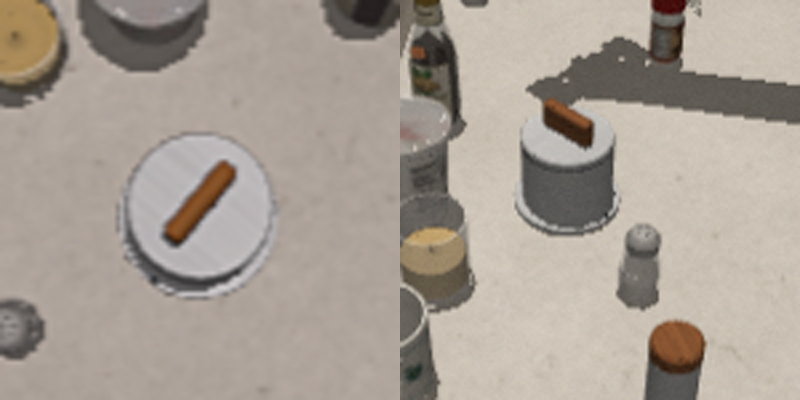

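The cover is seated flush on the foot. Its top is 10 mm higher than when it stood on the worktop, as expected. The bar at (200,203) lines up with the ridges within the stop's play, and the shaker is standing. Handing in.

```bash
python3 -c "
from h import *
print(ticket.finish_job())"
```

```text
the job is handed in; nothing more can be done
None
```

I handed in the job at about 24 s, with the shaker standing clear of the base and the short canister under the cover; the cover is seated on the foot and turned clockwise to its stop, its bar about 3° past the ridge line as I measured it.

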